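# Slide the small pot lid into its lid keeper

## Robot

A 6-joint arm with a two-finger parallel gripper is mounted at the origin on the work surface. World frame = base frame: x ahead of the robot, y to its left, z up, the work surface at z = 0. Lengths are in mm, angles in rad, forces in N, time in s.
With the tool pointing down it reaches from about 250 to 725 mm from the base axis. Payload 9.7 kg.
Tool frame: the origin (TCP) lies on the centre line of the jaws, within the pads' length; the fingertips stand 14 mm ahead of it and the grasp point (between the pads) lies 5 mm behind it; z points along the fingers, y is the line along which they close (so a half turn about z gives the same grasp; the last joint's range is limited). The gripper opens to 85 mm and grips with 20 to 120 N. Pads are 22 mm wide; open, the fingers measure 114 mm over their backs; the gripper's body (76 mm by 85 mm) begins 54 mm behind the grasp point. The pads swing forward as they close: fully open they stand 13 mm farther back than shut.
Start: joints at [1.257, 0.087, 0.176, 1.66, 0, 1.571], TCP at [169.769, 523.14, 245.284] pointing down, gripper open.
Joint ranges: [-3.13, 3.13], [-0.85, 1.81], [-1.15, 1.24], [-2.2, 2.28], [-1.44, 1.52], [-3.14, 3.14]. Speed limits (rad/s): [2.22, 2.22, 2.57, 3.14, 3.14, 3.14].

## Interface

Orientations are given as a unit quaternion [w, x, y, z].
In Python, from bench import * gives the robot as it stands. The module is installed in compiled form; this text tells all that it offers.
- The arm moves only by the tool jog_arm, never from a script. Its argument "deltas" is text: rows parted by semicolons, each of 5 numbers parted by spaces: the shift along the tool's x, y, z in mm, then the turn about the tool's z in degrees, then the closure, from 0 (fully open) to 1 (shut). In form: tx ty tz yaw jaw; .... A call has 1 to 12 rows; each row shifts and turns the commanded pose from where the row before left it, along the tool's axes as they then stand; what a row does not reach is not made up. A row lasts 1/10 s, in which the tool goes at most 50 mm and 8.59 degrees, less where a joint would pass 70% of its speed; a pose out of reach is approached as far as the arm can. A call with a gripper value outside its range is refused whole. The fingers move at their own pace and stop on an object; "grip_force" is the grip in N (left out, the last holds). Time passes only in rows, so rows that do not move let the fingers close. It gives the time, the measured TCP pose, the force, the opening and the grip force at its end, in the units of the state.
- state(): the state, without advancing time (a new reading comes with each control period).
- read_camera(name): name is "scene" or "top" or "wrist"; returns the picture (420x560x3 uint8, blue, green, red); there is no depth.
- camera_info(name): a dict with "vertical_fov" (degrees; the focal length in pixels is half the picture's height over the tangent of half this angle, whatever the lens; pixels are square), "cx", "cy" (the principal point, pixels), "R" (3x3) and "t" (3): a world point X has camera coordinates R X + t. Camera axes: x right, y down, z forward; pixel columns grow to the right and rows downward; lengths in mm; the calibration is good to about 2 mm. A picture is of the moment at which its call begins: read the wrist's pose just before it. camera_info takes no time and is no camera call; for the wrist camera it gives the pose at the moment of the call.
- finish_job(): hands the job in; it is judged then, once.
The state is a dict: "time": time; "joint_pos": joint angles; "joint_velocities": joint speeds; "effort": joint torques, N m; "position": TCP position; "tcp_rot": TCP orientation; "ft_force": force on the tool from outside, world axes, zero at the start; "ft_torque": the same for the moment, N m; "width": finger opening in mm; "grasp_force": force on a finger pad.
Only numpy, scipy, OpenCV 4.12 (cv2) and the standard library are available. Lean on these libraries where they do the work, as an engineer would, in place of code of your own. Each camera call takes 0.05 s, during which the arm holds its last target. There are 200 camera calls.

## Task

Put the small aluminium lid away in the steel lid keeper fixed to the tiles, so that it cannot slip off the shelf into the tandoor: bring it in through the keeper's open end, flat under the two lips, slide it fully home against the closed end and let go of it there. Leave the larger lid where it lies.

Things in the scene. Friction and masses are not known exactly. Their poses are not given: they have to be found in the camera images.
- small_lid_knob (a point): The small lid's knob. The lid is a flat round aluminium disc, 100 mm across, 6 mm thick, lying on the tiles (z = 0), loose, 80 to 170 g; on a central stem 18 mm across stands an upright round dark-wood knob head, 26 mm across, 26 to 60 mm above the lid's underside. This point is the head's centre, 43 mm above the underside; z is up. Being round, its yaw does not matter.
- keeper: The lid keeper: two parallel steel runners fixed to the tiles (no floor: the lid slides on the tiles), 112 mm apart inside, 160 mm long, 19 mm high, joined by a stop at one end, open at the other. Origin: middle of the open end, at tile height. x points into the keeper towards the stop, y across, z up. Outside the open end the walls flare as guides, without lips, to 143 mm apart at x = -28 mm.
- keeper_home (a point): Where the small lid's centre is when fully home: on the keeper's middle line at tile height, 110 mm in from the open end and 50 mm short of the stop; axes as the keeper's. Along both runners run inward lips, undersides 16 mm and tops 19 mm above the tiles, leaving a 76 mm wide slot between them for the knob. The lid has 6 mm of play to each side and 10 mm in height under them.
- large_lid_knob (a point): The larger lid's knob: the same make and the same knob (head 26 mm across, 26 to 60 mm above the underside), but the disc is 150 mm across and does not fit the keeper. This point is the centre of its knob head, 43 mm above its underside. Loose; to be left where it lies.

How it is judged (in metres and radians):
On the way:
1. the small lid lies flat and low at the keeper's open end, on its way in (x of small_lid_knob in the frame of keeper between -0.06 and 0.03 m and y of small_lid_knob in the frame of keeper between -0.025 and 0.025 m and z of small_lid_knob in the frame of keeper below 0.058 m and angle between small_lid_knob's own z axis and vertical below 0.25 rad), for 0.05 s.
At the end, for the whole second after the job is handed in: The small lid lies flat (within 7 degrees) and at rest on the tiles under the lips of the keeper, its centre within 13 mm of fully home along the keeper and within 15 mm of the middle line, released; the larger lid lies within 30 mm of where it was (x of small_lid_knob in the frame of keeper between 0.097 and 0.12 m and y of small_lid_knob in the frame of keeper between -0.015 and 0.015 m and z of small_lid_knob in the frame of keeper below 0.05 m and angle between small_lid_knob's own z axis and vertical below 0.12 rad and linear speed of small_lid below 0.02 m/s and distance of large_lid_knob from where it was at the start of the episode below 0.03 m); the robot touches nothing.
It fails at once if the larger lid is moved by more than 30 mm (distance of large_lid_knob from where it was at the start of the episode above 0.03 m).
It also fails if it takes over 53 s, if anything falls off the work surface, if the arm or the gripper's body presses on something with over 40 N, if the wrist force passes 120 N, or if a joint passes its speed limit or range.

## Working session

There is one attempt and no reset: what is moved stays moved. The work goes in short steps, Python scripts to look and compute and a tool call to move; the robot and the scene stay as the last step left them, time stands still between calls to the robot, and variables do not carry over. Pictures are saved under pics/ and viewed, at most 10 in all, crops included, and the job is handed in when it is done.

Besides the shell and the picture viewer there is one more tool, called after "Call:" by a JSON object that holds its "name" and its "arguments". jog_arm: Moves the arm, as the interface text tells. Its arguments: {"type":"object","properties":{"deltas":{"type":"string"},"grip_force":{"type":"number"}},"required":["deltas"]}

```bash
mkdir -p pics
python3 - <<'E'
from bench import *
import cv2,numpy as np
for n in ("scene","top"):
    im=read_camera(n); cv2.imwrite(f"pics/{n}0.png",im)
    c=camera_info(n); print(n,c)
s=state(); print(s["time"],s["position"],s["tcp_rot"],s["ft_force"],s["width"])
E
```

```text
scene {'vertical_fov': 46.28150851797867, 'cx': 273.2571958004736, 'cy': 205.15175270077444, 'R': array([[ 0.85146191,  0.52430106, -0.01100074],
       [ 0.39294564, -0.65175232, -0.64870073],
       [-0.34728424,  0.54802127, -0.76096409]]), 't': array([-426.44620519, -198.09655907, 1220.44129939])}
top {'vertical_fov': 44.118193808462934, 'cx': 284.5820399909487, 'cy': 214.98323330916196, 'R': array([[-0.0089822 , -0.99993001,  0.00769983],
       [-0.9927865 ,  0.00799685, -0.11962863],
       [ 0.11955869, -0.00871881, -0.99278885]]), 't': array([ -44.54490522,  524.00526535, 1212.21811154])}
0.1 [169.71264843 522.96453162 244.66016623] [-8.76709271e-05  1.56262392e-01  9.87715401e-01 -5.86036253e-04] [ 0.36605254 -0.56838947 -0.5758368 ] 85.28988604559261
```

View pics/top0.png

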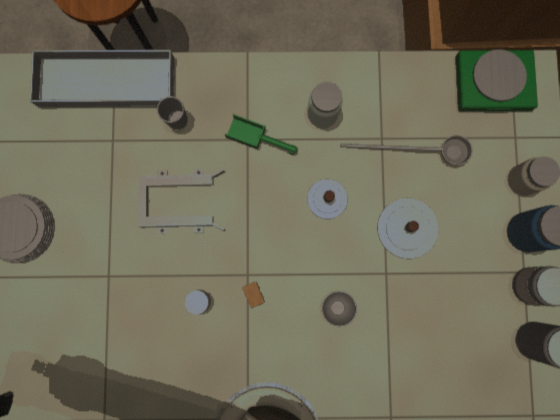

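View pics/scene0.png

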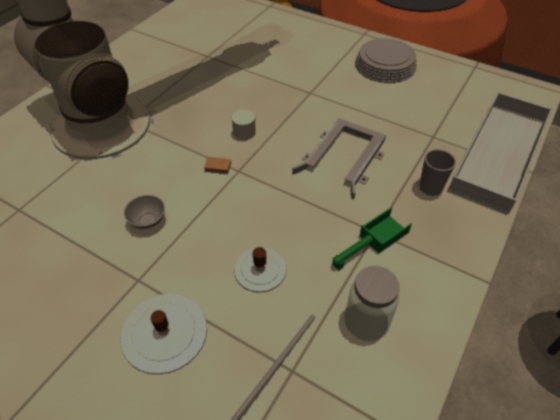

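The top view shows the small lid's knob at about (329,197), the large one at (411,227), and the keeper with its stop at x≈143, open end at x≈212 and rails at y≈180 and 222. The scene view agrees: small knob (260,257), large knob (160,321), keeper around (345,150) opening toward the lower left.

```bash
cat > h.py <<'E'
import numpy as np,cv2
def ray(c,px):
    f=210/np.tan(np.radians(c["vertical_fov"]/2))
    d=c["R"].T@np.array([(px[0]-c["cx"])/f,(px[1]-c["cy"])/f,1.])
    return -c["R"].T@c["t"],d/np.linalg.norm(d)
def plane(c,px,z):
    o,d=ray(c,px); return o+d*(z-o[2])/d[2]
def tri(c1,p1,c2,p2):
    (o1,d1),(o2,d2)=ray(c1,p1),ray(c2,p2)
    s=np.linalg.lstsq(np.c_[d1,-d2],o2-o1,rcond=None)[0]
    a,b=o1+s[0]*d1,o2+s[1]*d2
    return (a+b)/2,np.linalg.norm(a-b)
def blob(m,near):
    n,l,st,ce=cv2.connectedComponentsWithStats(m.astype(np.uint8))
    k=min((i for i in range(1,n) if st[i,4]>25),key=lambda i:np.hypot(*(ce[i]-near)))
    return ce[k],st[k],l==k
E
python3 - <<'E'
from bench import camera_info
from h import *
t,s=cv2.imread("pics/top0.png"),cv2.imread("pics/scene0.png")
ct,cs=camera_info("top"),camera_info("scene")
dark=lambda im:im.max(2)<75
for n,a,b in (("small",(329,197),(260,257)),("large",(411,227),(160,321))):
    p,sp,_=blob(dark(t),a); q,sq,_=blob(dark(s),b)
    print(n,p,sp,q,sq,*tri(ct,p,cs,q),plane(ct,p,43))
hsv=cv2.cvtColor(t,cv2.COLOR_BGR2HSV)
print(hsv[195:210,143],hsv[180,180],hsv[200,180],hsv[200,320])
a=cv2.resize(t[155:245,125:235],None,fx=7,fy=6,interpolation=cv2.INTER_CUBIC)[:, :]
b=cv2.resize(s[110:200,285:395],None,fx=7,fy=6,interpolation=cv2.INTER_CUBIC)
cv2.imwrite("pics/k.png",cv2.resize(np.vstack([cv2.resize(t[155:245,125:235],(385,300)) ,cv2.resize(s[110:200,285:395],(385,300))]),(385,600)))
E
```

```text
small [328.58585859 196.46464646] [324 191  11  12  99] [259.10671937 259.18577075] [253 248  13  24 253] [ 566.33595846 -154.98121233   39.38667309] 0.5073374380145724 [ 565.96704368 -154.47524146   43.        ]
large [411.125      226.58928571] [405 221  14  12 112] [159.85 322.44] [152 311  17  24 300] [ 492.43306064 -349.94926076   40.10706552] 0.35110658290761204 [ 492.03888577 -349.34597911   43.        ]
[[ 19  34 129]
 [ 17  32 127]
 [ 18  35 130]
 [ 19  32 128]
 [ 18  34 129]
 [ 19  33 130]
 [ 18  33 130]
 [ 18  30 127]
 [ 19  32 129]
 [ 19  34 129]
 [ 22  30 128]
 [ 18  30 129]
 [ 22  30 128]
 [ 20  30 128]
 [ 24  29 125]] [ 20  36 129] [ 28  51 129] [110  26 145]
```

View pics/k.png

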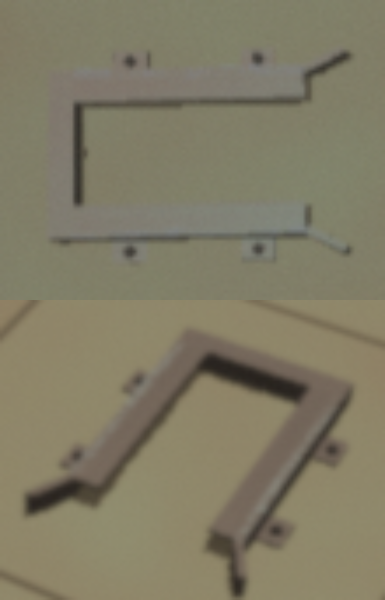

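The crop (scale 3.5 × 3.333, offset 125,155) shows the slot's inner lip edges running (78,103)→(308,99) above and (78,206)→(308,203) below. The lips end at crop x≈308 and the stop's inner top edge is at x≈76.

Run:
```python
from bench import camera_info
from h import *
ct,cs=camera_info("top"),camera_info("scene")
g=lambda u,v:((u+.5)/3.5+124.5,(v+.5)/3.3333+154.5)
gs=lambda u,v:((u+.5)/3.5+284.5,(v-300+.5)/3.3333+109.5)
P={k:plane(ct,g(*p),19) for k,p in dict(us=(77,103),uo=(308,99),ls=(77,206),lo=(308,203),uout=(305,72),lout=(305,235)).items()}
for k,p in P.items(): print(k,p.round(1))
# two-view heights: lip inner corners (top: px, scene px)
for a,b in (((77,103),(302,389)),((77,206),(207,355)),((308,99),(212,532)),((308,203),(96,487))):
    print(tri(ct,g(*a),cs,gs(*b)))
o=(P["uo"]+P["lo"])/2; s=(P["us"]+P["ls"])/2; x=(s-o)/np.linalg.norm(s-o)
print("open",o,"len",np.linalg.norm(s-o),"yaw",np.degrees(np.arctan2(x[1],x[0])),"home",o+110*x,"w",np.linalg.norm(P["uo"]-P["lo"]))
```

```text
us [600.1 286.3  19. ]
uo [601.8 125.7  19. ]
ls [524.2 284.6  19. ]
lo [525.1 125.1  19. ]
uout [621.9 127.9  19. ]
lout [501.8 127.   19. ]
(array([597.79147419, 284.57002525,  20.52257579]), np.float64(4.608397631497313))
(array([524.44649063, 284.78684711,  18.62662275]), np.float64(0.384831748720964))
(array([603.70691861, 126.97329132,  18.75716849]), np.float64(4.3578157816449545))
(array([525.02261149, 124.90475365,  21.81888938]), np.float64(0.5256216156211931))
open [563.47706283 125.40757617  19.        ] len 160.0376238606004 yaw 90.47506308813762 home [562.56501763 235.40379508  19.        ] w 76.66249825825338
```

Call:
{"name": "jog_arm", "arguments": {"deltas": "0 0 0 -6 0; 0 0 0 -6 0; 0 0 0 -6 0; -24 -40 0 0 0; -24 -40 0 0 0; -24 -40 0 0 0; -24 -40 0 0 0; -24 -40 0 0 0; -24 -40 0 0 0; -24 -40 0 0 0; -24 -40 0 0 0; -24 -40 0 0 0"}}

```text
time: 1.3
position: [386.4, 161.4, 245.2]
tcp_rot: [0.0, -0.0, 1.0, 0.0]
ft_force: [0.9, 1.5, 0.2]
width: 84.9
grasp_force: 0.0
```

Call:
{"name": "jog_arm", "arguments": {"deltas": "-24 -40 0 0 0; -24 -40 0 0 0; -24 -40 0 0 0; -24 -40 0 0 0; -24 -40 10 0 0; -24 -40 15 0 0; -24 -40 15 0 0; -12 -38 15 0 0; 0 0 15 0 0; 0 0 10 0 0; 0 0 0 0 0; 0 0 0 0 0"}}

```text
time: 2.5
position: [565.9, -154.0, 165.8]
tcp_rot: [0.0, -0.001, 1.0, 0.0]
ft_force: [-0.1, -0.1, -0.8]
width: 85.6
grasp_force: 0.0
```

Run:
```python
from bench import *
import cv2
s=state(); print(s["time"],s["position"],s["tcp_rot"],s["ft_force"]); c=camera_info("wrist"); print(c)
cv2.imwrite("pics/w1.png",read_camera("wrist"))
import json; json.dump({k:(v.tolist() if hasattr(v,'tolist') else v) for k,v in c.items()},open("w1.json","w"))
```

```text
2.5 [ 565.9198624  -153.96941442  165.84637356] [ 1.54479526e-04 -6.76846799e-04  9.99999759e-01  1.69314299e-06] [-0.13838755 -0.13958145 -0.82791076]
{'vertical_fov': 68.06156170152283, 'cx': 282.01116313716113, 'cy': 210.39675534219424, 'R': array([[-9.18744569e-04,  9.99999575e-01, -7.37845018e-05],
       [ 9.45529042e-01,  8.92719603e-04,  3.25536531e-01],
       [ 3.25536459e-01,  2.29319531e-04, -9.45529461e-01]]), 't': array([ 154.89650557, -551.9219846 ,  122.30162615])}
```

View pics/w1.png

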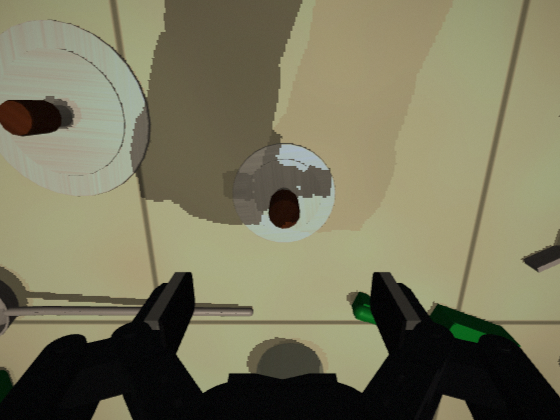

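The wrist view shows the small lid's disc spanning columns 234–335 and rows 143–242, with the knob at about (285,208). The large lid is to the left, and the fingers are clear of everything.

Run:
```python
from bench import camera_info
from h import *; import json
c={k:np.array(v) for k,v in json.load(open("w1.json")).items()}
for px in ((234,192),(335,192),(285,143),(284,242)): print(plane(c,px,6).round(1))
w=cv2.imread("pics/w1.png"); h=cv2.cvtColor(w,cv2.COLOR_BGR2HSV)
m=(w.max(2)<75)&((h[...,0]<14)|(h[...,0]>170))&(h[...,1]>110)
p,st,_=blob(m,(285,208)); print(p,st,plane(c,p,43))
t=cv2.imread("pics/top0.png"); q,_,_=blob(t.max(2)<75,(329,197))
print(tri(c,p,camera_info("top"),q))
# top of head (bottom edge in wrist view = far top rim)
print(plane(c,(285,228),60),plane(c,(st[0],p[1]),50),plane(c,(st[0]+st[2],p[1]),50))
```

```text
[ 563.1 -200.7    6. ]
[ 563.  -103.3    6. ]
[ 516.5 -151.7    6. ]
[ 615.9 -152.3    6. ]
[283.81030702 208.68201754] [269 190  30  38 912] [ 567.50417147 -152.83103934   43.        ]
(array([ 564.17317855, -153.18963654,   53.38761909]), np.float64(0.6793792412761798))
[ 578.39946595 -151.92120053   60.        ] [ 565.14891129 -165.20860033   50.        ] [ 565.12533579 -140.22645931   50.        ]
```

Call:
{"name": "jog_arm", "arguments": {"deltas": "0 1.5 40 0 0; 0 0 40 0 0; 0 0 30 0 0; 0 0 12 0 0; 0 0 4 0 0; 0 0 0 0 0; 0 0 0 0 1; 0 0 0 0 1; 0 0 0 0 1; 0 0 0 0 1; 0 0 0 0 1; 0 0 0 0 1", "grip_force": 50}}

```text
time: 3.75
position: [566.4, -153.4, 40.0]
tcp_rot: [0.001, -0.0, 1.0, -0.0]
ft_force: [-1.4, -0.4, 5.7]
width: 24.9
grasp_force: 49.1
```

Call:
{"name": "jog_arm", "arguments": {"deltas": "0 0 0 0 1; 0 0 0 0 1; 0 0 -2 0 1; 0 0 -2 0 1; 0 0 0 0 1; 0 0 0 0 1"}}

```text
time: 4.35
position: [565.9, -153.2, 43.0]
tcp_rot: [-0.0, -0.0, 1.0, 0.0]
ft_force: [-0.1, -0.1, -1.5]
width: 24.7
grasp_force: 49.1
```

Run:
```python
from bench import *
import cv2,numpy as np
a=read_camera("scene")[120:380,150:400]; b=read_camera("wrist")
cv2.imwrite("pics/g1.png",np.hstack([cv2.resize(a,(400,416)),cv2.resize(b[:,80:480],(400,416))]))
```

```text
(no output)
```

View pics/g1.png

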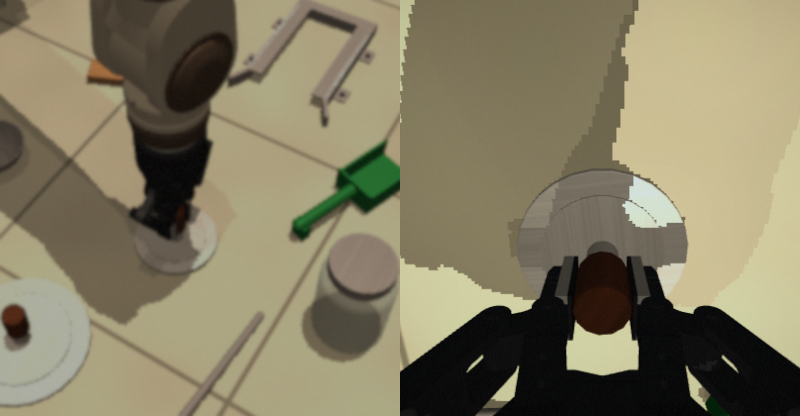

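The knob is held (25 mm opening) and the lid is level and just off the tiles. Next I bring it to just short of the keeper's flare and check the alignment.

Call:
{"name": "jog_arm", "arguments": {"deltas": "0.5 20 0 0 1; 0.5 40 0 0 1; 0.5 40 0 0 1; 0.5 40 0 0 1; 0.5 40 0 0 1; 0 20 0 0 1; 0 0 0 0 1; 0 0 0 0 1"}}

```text
time: 5.25
position: [563.4, 47.0, 43.2]
tcp_rot: [-0.0, -0.001, 1.0, -0.0]
ft_force: [0.5, -0.9, -1.9]
width: 25.0
grasp_force: 49.4
```

Run:
```python
from bench import *
import cv2,json,numpy as np
s=state(); print(s["time"],s["position"],s["ft_force"]); c=camera_info("wrist")
cv2.imwrite("pics/w2.png",read_camera("wrist"));cv2.imwrite("pics/t2.png",read_camera("top"))
json.dump({k:np.array(v).tolist() for k,v in c.items()},open("w2.json","w"))
```

```text
5.25 [563.35817267  46.95196583  43.17160455] [ 0.47300462 -0.92670855 -1.8954614 ]
```

View pics/w2.png

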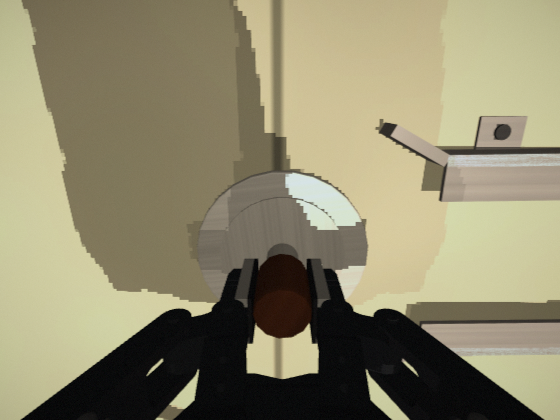

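The wrist view shows the lip ends at about (441,200) for the near lip's inner edge and (421,322) for the far one. The lid's disc spans columns 197–368, with its top edge at row 170.

Run:
```python
from h import *; import json
c={k:np.array(v) for k,v in json.load(open("w2.json")).items()}
for px in ((441,200),(559,200),(421,322),(559,322),(441,163)): print("lip",plane(c,px,19).round(1))
for px in ((283,170),(197,245),(368,245)): print("disc",plane(c,px,9.5).round(1))
```

```text
lip [526.7 128.6  19. ]
lip [526.7 189.5  19. ]
lip [602.7 129.4  19. ]
lip [602.6 211.6  19. ]
lip [507.5 125.4  19. ]
disc [513.1  47.    9.5]
disc [556.9  -2.5   9.5]
disc [556.8  96.1   9.5]
```

Call:
{"name": "jog_arm", "arguments": {"deltas": "-1 20 0 0 1; 0 20 0 0 1; 0 20 0 0 1; 0 20 0 0 1; 0 0 0 0 1"}}

```text
time: 5.85
position: [564.6, 127.5, 43.2]
tcp_rot: [0.0, -0.0, 1.0, 0.0]
ft_force: [-0.6, 0.2, -1.4]
width: 24.7
grasp_force: 49.5
```

Call:
{"name": "jog_arm", "arguments": {"deltas": "0 20 0 0 1; 0 20 0 0 1; 0 20 0 0 1; 0 20 0 0 1; 0 15 0 0 1; 0 0 0 0 1; 0 0 0 0 1"}}

```text
time: 6.55
position: [564.4, 221.0, 43.1]
tcp_rot: [-0.0, -0.0, 1.0, -0.0]
ft_force: [0.2, -0.2, -0.6]
width: 24.8
grasp_force: 49.6
```

Call:
{"name": "jog_arm", "arguments": {"deltas": "0 3 1 0 1; 0 3 1 0 1; 0 3 1 0 1; 0 2 0 0 1; 0 2 0 0 1; 0 0 0 0 1"}}

```text
time: 7.15
position: [564.4, 235.1, 40.3]
tcp_rot: [0.0, -0.0, 1.0, 0.0]
ft_force: [-0.8, 0.1, -1.9]
width: 24.7
grasp_force: 49.6
```

Call:
{"name": "jog_arm", "arguments": {"deltas": "0 1 0 0 1; 0 1 0 0 1; 0 0 0 0 1"}}

```text
time: 7.45
position: [564.4, 236.9, 40.3]
tcp_rot: [0.0, -0.0, 1.0, 0.0]
ft_force: [-0.7, -0.2, -0.9]
width: 24.8
grasp_force: 49.6
```

Call:
{"name": "jog_arm", "arguments": {"deltas": "0 1 0 0 1; 0 0 0 0 1"}}

```text
time: 7.65
position: [564.4, 237.8, 40.3]
tcp_rot: [0.0, -0.0, 1.0, 0.0]
ft_force: [-0.1, -0.0, -2.1]
width: 24.9
grasp_force: 49.6
```

Call:
{"name": "jog_arm", "arguments": {"deltas": "0 1 0 0 1; 0 0 0 0 1"}}

```text
time: 7.85
position: [564.4, 238.9, 40.3]
tcp_rot: [-0.0, -0.0, 1.0, 0.0]
ft_force: [0.2, -0.1, -1.8]
width: 24.8
grasp_force: 49.6
```

Call:
{"name": "jog_arm", "arguments": {"deltas": "0 1 0 0 1; 0 0 0 0 1"}}

```text
time: 8.05
position: [564.4, 239.5, 40.3]
tcp_rot: [-0.0, -0.0, 1.0, -0.0]
ft_force: [0.8, -1.7, 0.7]
width: 24.7
grasp_force: 49.7
```

Call:
{"name": "jog_arm", "arguments": {"deltas": "0 1 0 0 1; 0 0 0 0 1"}}

```text
time: 8.25
position: [564.4, 239.7, 40.4]
tcp_rot: [0.0, 0.0, 1.0, -0.001]
ft_force: [-0.2, -5.9, 1.3]
width: 24.4
grasp_force: 49.9
```

Contact with the stop: y has stalled at 239.7 with −5.9 N. I'll relax the push, set the lid down and release.

Call:
{"name": "jog_arm", "arguments": {"deltas": "0 -1 0.4 0 1; 0 0 0 0 1; 0 0 0 0 0; 0 0 0 0 0; 0 0 0 0 0; 0 0 0 0 0; 0 0 0 0 0; 0 0 0 0 0"}}

```text
time: 9.05
position: [564.4, 239.9, 39.9]
tcp_rot: [-0.0, -0.0, 1.0, 0.0]
ft_force: [-0.1, -0.5, 0.3]
width: 85.6
grasp_force: 0.0
```

Call:
{"name": "jog_arm", "arguments": {"deltas": "0 0 -10 0 0; 0 0 -20 0 0; 0 0 -30 0 0; 0 0 -40 0 0; 0 0 -40 0 0; 0 0 0 0 0; 0 0 0 0 0"}}

```text
time: 9.75
position: [564.9, 240.0, 181.7]
tcp_rot: [0.001, -0.0, 1.0, 0.001]
ft_force: [-0.3, 0.1, -0.4]
width: 85.4
grasp_force: 0.0
```

Run:
```python
from bench import *
from h import *
s=state(); print(s["time"],s["position"],s["ft_force"],s["width"]); c=camera_info("wrist"); w=read_camera("wrist")
S=read_camera("scene"); 
cv2.imwrite("pics/f.png",np.hstack([w[:,:400],S[60:340,180:440].repeat(1,0)[:, :] if 0 else cv2.resize(S[80:290,250:450],(400,420))]))
h=cv2.cvtColor(w,cv2.COLOR_BGR2HSV)
m=(w.max(2)<75)&((h[...,0]<14)|(h[...,0]>170))&(h[...,1]>110)
p,st,_=blob(m,(285,208)); q,sq,_=blob(S.max(2)<75,(345,150))
print(p,st,plane(c,p,43),q,sq,tri(c,p,camera_info("scene"),q))
```

```text
9.75 [564.92912608 240.01417188 181.674914  ] [-0.31223712  0.0655111  -0.44292944] 85.36041036292494
[281.09319899 201.39042821] [267 184  29  35 794] [565.22958649 238.9482806   43.        ] [337.76470588 159.26470588] [332 155  16   8  34] (array([565.0624757 , 226.50783691, -15.74570488]), np.float64(43.305178189339046))
```

View pics/f.png

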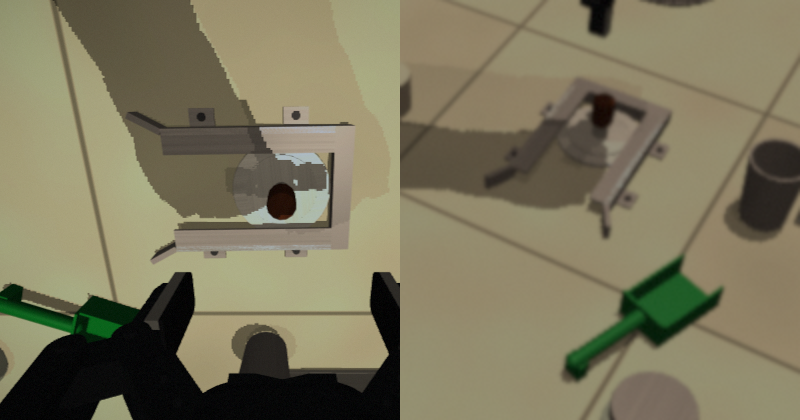

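The lid lies flat under both lips. Its right edge is at column 328 against the stop's edge at about 330, the knob is at (281,201), and the gripper is clear.

```bash
python3 -c "
from bench import *
print(finish_job())"
```

```text
the job is handed in; nothing more can be done
None
```

The small lid is released in the keeper, flat under both lips and pushed home until it met the stop; the arm never went near the larger lid, and I handed the job in at about 10 s (no verdict was returned).

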